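Square a glaze test tile in the stop corner and set it on the kiln props

TASK

Lift the red-handled gate bar level out of its two brackets on the jig and lay it lengthwise on the cork mat, handle up. Then bring the glaze tile along the jig board into the stop corner - long edge flush along the low rail and end pressed snugly, not hard, against the rubber-faced end stop for a moment - and from there grip it, and set it down glaze up, centred and square across the two white props of the kiln setter. Treat the tile gently, as hard pushes or drops chip it, and leave the jar, cup and brush alone.

Things in the scene. Friction and masses are not known exactly. Their poses are not given: they have to be found in the camera images.
- jig: Fixed plywood squaring board, 300 (its x) x 200 (its y) x 12 mm; origin at the centre of its underside, so its working surface is 12 mm up. A low rail runs along its -y side (away from the robot), the end stop stands at its +x end, brackets for the gate bar at its middle; the tile starts loose on the -x half. Jig x points roughly along world +y.
- rail_face (a point): Foot of the locating face of the low aluminium rail, at its middle, at the board surface (jig 0, -45, 12 mm); axes as the jig's. The rail runs 140 mm to either side along x, its face looks to +y; it is 12 mm wide and only 6 mm high above the board, so fingers can close on the tile above it.
- gate (a point): Middle of the gate: where the underside of the bar's middle sits, 8 mm above the board; axes as the jig's. The two dark steel open-topped U brackets stand at y = -82 and +82 mm from here, each 29 (x) x 14 mm (y); slots 17 mm wide in x, floor at this height, wall tops 25 mm higher.
- endstop: Slot of the end stop, fixed on the jig board surface; axes as the jig's, origin at jig (95, -15, 12) mm. A blue block is clamped in it, immovable, at a setting that is not reported: its black rubber pad (44 mm wide, 13.5 mm high, facing -x) has its face anywhere from x = 0 to +30 mm here: look or feel for it. The pad is sprung, 2.5 N per mm, and bottoms after 6.5 mm.
- bar: Loose aluminium gate bar, 190 mm long (its y), 14 mm wide (x), 20 mm high, 0.16 to 0.26 kg, with a red handle block on top at the middle: 54 long (y), 16 wide (x), 26 mm high, so the top is 46 mm above the underside. Origin at the centre of its underside. It starts in the two U brackets, underside 8 mm above the board, which leaves no way under it for the tile.
- tile: Loose ceramic test tile, 110 (its x) x 60 (its y) x 16 mm, about 0.16 to 0.3 kg, clay body with a green glaze top and three colour bands. Origin at the centre of its underside, z towards the glaze. In the stop corner its centre lies at jig y = -15 mm.
- setter: Fixed kiln setter: terracotta slab 150 (its x) x 100 x 10 mm with two white props across it (12 mm wide in x, 84 mm long in y, 20 mm high) at x = -38 and +38 mm. Origin at the centre of its underside. It and the mat swap sides of the jig at random.
- setter_seat (a point): Point midway between the two props at the height of their tops, 30 mm above the desk: where the centre of the tile's underside goes, the tile's length (x) along the setter's x, either way round. Axes as the setter's.
- mat: Fixed cork mat, 220 (its x) x 90 x 4 mm, origin at the centre of its underside. The bar goes on it with its length along the mat's x.
- jar: Bystander: closed blue jar, 60 mm across, 85 mm tall, origin at the centre of its underside.
- cup: Bystander: white cup, 70 mm across, 70 mm tall, origin at the centre of its underside.
- brush: Bystander: wooden brush lying flat on the desk to the right of the work, origin at its underside.
Things that resemble listed ones, but are neither listed nor needed, are in the scene too. Leave any green or purple look-alike of the bar alone. There is more than one size of the tile; the job needs the smaller.

How it is judged (in metres and radians):
On the way, in this order (a step that is already met when the one before it is completed fails the run):
1. the gate bar lies lengthwise on the cork mat, handle up, let go (x of bar in the frame of mat between -0.04 and 0.04 m and y of bar in the frame of mat between -0.03 and 0.03 m and z of bar in the frame of mat between 0.001 and 0.008 m and angle between bar's own z axis and vertical below 0.12 rad and angle between the y axis of bar and the x axis of mat, either way round below 0.35 rad and contact force between the fingers and bar below 0.1 N), for 0.2 s.
2. the tile lies flat on the jig board, long edge flush along the rail, end pressed against the end stop with 2 N or more (y of tile in the frame of jig between -0.0175 and -0.013 m and angle between the x axis of tile and the x axis of jig, either way round below 0.03 rad and z of tile in the frame of jig between 0.009 and 0.015 m and contact force between tile and endstop above 2 N), for 0.15 s.
At the end, for the whole second after the job is handed in: The tile rests glaze up on both props of the setter, centre within 8 mm of the seat point and within 0.1 rad of square, at rest; the bar rests handle up on the mat, its middle within 40 mm along and 30 mm across of the mat's middle, within 0.35 rad of the mat's length (horizontal distance between tile and setter_seat below 0.008 m and z of tile in the frame of setter_seat between -0.003 and 0.003 m and angle between the x axis of tile and the x axis of setter, either way round below 0.1 rad and angle between tile's own z axis and vertical below 0.06 rad and linear speed of each of tile, bar below 0.02 m/s and x of bar in the frame of mat between -0.04 and 0.04 m and y of bar in the frame of mat between -0.03 and 0.03 m and z of bar in the frame of mat between 0.001 and 0.008 m and angle between bar's own z axis and vertical below 0.12 rad and angle between the y axis of bar and the x axis of mat, either way round below 0.35 rad); the robot touches nothing.
It fails at once if the tile is pressed with more than 20 N against the end stop, or knocked or pressed with more than 80 N against the jig board and rail, or 40 N against the setter (contact force between tile and endstop above 20 N or contact force between tile and jig above 80 N or contact force between tile and setter above 40 N).
It fails at once if the gate bar is tipped more than about 20 degrees off level (angle between bar's own y axis and vertical below 1.2 rad or angle between bar's own y axis and vertical above 1.94 rad).
It fails at once if the jar, cup or brush is moved more than 20 mm (distance of any of jar, cup, brush from where it was at the start of the episode above 0.02 m).
It also fails if it takes over 72 s, if anything falls off the work surface, if the arm or the gripper's body presses on something with over 40 N, if the wrist force passes 120 N, or if a joint passes its speed limit or range.

ROBOT

A 6-joint arm with a two-finger parallel gripper is mounted at the origin on the work surface. World frame = base frame: x ahead of the robot, y to its left, z up, the work surface at z = 0. Lengths are in mm, angles in degrees, forces in N, time in s.
With the tool pointing down it reaches from about 300 to 850 mm from the base axis. Payload 4.2 kg.
Tool frame: the origin (TCP) lies at the very end of the fingers, on their centre line; the grasp point (between the pads) lies 19 mm behind it; z points along the fingers, y is the direction in which the jaws open and shut (so a half turn about z gives the same grasp; the last joint's range is limited). The gripper opens to 91 mm and grips with 3 to 60 N. Pads are 32 mm wide; open, the fingers measure 118 mm over their backs; the gripper's body (76 mm by 178 mm) begins 60 mm behind the grasp point.
Start: joints at [69.156, 18.312, 89.639, -0, 72.044, -1.146], TCP at [193.817, 541.367, 213.976] pointing down, gripper open.
Joint ranges: [-177.97, 177.97], [-48.28, 115.42], [12.27, 149.76], [-77.06, 257.06], [2.81, 150.46], [-146.56, 146.56]. Speed limits (degrees/s): [147.25, 147.25, 180, 180, 180, 180].

INTERFACE

Orientations are given as [roll, pitch, yaw] about the fixed x, y, z axes, in that order (R = Rz(yaw) Ry(pitch) Rx(roll)).
In Python, from workcell import * gives the robot as it stands. The module is installed in compiled form; this text tells all that it offers.
- The arm moves only by the tool servo_tool, never from a script. Its argument "plan" is a list that holds one entry, the list of rows, each a list of 7 numbers: the shift along the tool's x, y, z in mm, then the turn, a rotation vector about the tool's x, y, z in rad, then the opening, from 0 (shut) to 1 (fully open). A call has 1 to 20 rows; each row is the pose to reach, as a shift and turn from the pose commanded when the call began, along the tool's axes at that moment; what a row does not reach only later rows make up. A row lasts 1/10 s, in which the tool goes at most 50 mm and 8.59 degrees, less where a joint would pass 70% of its speed; a pose out of reach is approached as far as the arm can. A call with a gripper value outside its range is refused whole. The fingers move at their own pace and stop on an object; "squeeze" is the grip in N (left out, the last holds). Time passes only in rows, so rows that repeat a pose let the fingers close. It gives the time, the measured TCP pose, the force and the opening at its end, in the units of the state.
- state(): the state, without advancing time (a new reading comes with each control period).
- grab_frame(name): name is "scene" or "top"; returns a dict with "color" (420x560x3 uint8, red, green, blue), "range_z" (420x560 float32, mm along the optical axis (not along the pixel's ray), 0 where there is no reading), "fx", "fy", "cx", "cy" (pixels), "dist_coeffs" ([k1, k2, p1, p2, k3] as OpenCV has them; the pictures are not rectified), "rvec" (rotation vector, rad) and "tvec" (3), from world to camera coordinates, as OpenCV has them. Camera axes: x right, y down, z forward; pixel columns grow to the right and rows downward; lengths in mm; the calibration is good to about 2 mm. A picture is of the moment at which its call begins.
- job_done(): hands the job in, once; it reports no verdict.
The state is a dict: "time_s": time; "qpos": joint angles; "qvel": joint speeds; "effort": joint torques, N m; "ee_pos": TCP position; "ee_rot": TCP orientation; "force": force on the tool from outside, world axes, zero at the start; "torque": the same for the moment, N m; "gripper_width": finger opening in mm.
Only numpy, scipy, OpenCV 4.12 (cv2) and the standard library are available. Lean on these libraries where they do the work, as an engineer would, in place of code of your own. Each camera call takes 0.05 s, during which the arm holds its last target.

## Working session

There is one attempt and no reset: what is moved stays moved. The work goes in short steps, Python scripts to look and compute and a tool call to move; the robot and the scene stay as the last step left them, time stands still between calls to the robot, and variables do not carry over. Pictures are saved under pics/ and viewed, and the job is handed in when it is done.

Besides the shell and the picture viewer there is one more tool, called after "Call:" as a command line: name --argument value ..., lists and objects as JSON in quotes. servo_tool: Moves the arm, as the interface text tells. Its arguments: {"type":"object","properties":{"plan":{"type":"array"},"squeeze":{"type":"number"}},"required":["plan"]}

```bash
mkdir -p pics; cat > h.py <<'E'
from workcell import *
import numpy as np, cv2
from scipy.spatial.transform import Rotation as R
def cam(f):
    K=np.array([[f['fx'],0,f['cx']],[0,f['fy'],f['cy']],[0,0,1.]])
    return K,np.array(f['dist_coeffs'],float),cv2.Rodrigues(np.array(f['rvec'],float))[0],np.array(f['tvec'],float).ravel()
def ray(f,px,z):
    K,d,Rm,t=cam(f)
    u=cv2.undistortPoints(np.array(px,float).reshape(-1,1,2),K,d).reshape(-1,2)
    D=np.c_[u,np.ones(len(u))]@Rm; C=-Rm.T@t
    s=(z-C[2])/D[:,2]; return C+D*s[:,None]
def cloud(f):
    K,d,Rm,t=cam(f); H,W=f['range_z'].shape
    g=np.stack(np.meshgrid(np.arange(W),np.arange(H)),-1).reshape(-1,1,2).astype(float)
    u=cv2.undistortPoints(g,K,d).reshape(-1,2); z=f['range_z'].reshape(-1,1)
    P=(np.c_[u,np.ones(len(u))]*z-t)@Rm; P[z[:,0]==0]=np.nan
    return P.reshape(H,W,3)
def save(f,n): cv2.imwrite('pics/'+n,cv2.cvtColor(f['color'],cv2.COLOR_RGB2BGR))
E
python3 - <<'E'
from h import *
import pickle
for n in('scene','top'):
    f=grab_frame(n); save(f,n+'0.png'); pickle.dump(f,open(n+'0.pkl','wb'))
    K,d,Rm,t=cam(f); print(n,-Rm.T@t,f['fx'])
print(state())
E
```

```text
scene [1336.74086955 -427.67995013  975.66361775] 505.5604831535124
top [ 374.32788541  -47.8558988  1023.85940567] 456.6472083216822
{'time_s': 0.1, 'qpos': array([ 6.91558202e+01,  1.83477697e+01,  8.96996757e+01,  1.07091653e-03,
        7.20432226e+01, -1.14769535e+00]), 'qvel': array([ 0.10348392, -0.1660883 , -0.10836989,  0.04059599, -0.01191272,
        0.05075631]), 'effort': array([ 9.31075992e-04, -4.13335168e+01, -2.32511348e+01,  7.27492827e-02,
        4.21467551e-02, -6.02352770e-05]), 'ee_pos': array([193.64681521, 540.93291246, 213.20467881]), 'ee_rot': array([-1.79909371e+02, -2.83407720e-03,  1.60303182e+02]), 'force': array([ 0.32422938, -0.15631229, -0.65397595]), 'torque': array([-0.04862753, -0.0155403 ,  0.03620354]), 'gripper_width': 91.28890951373603}
```

View pics/scene0.png

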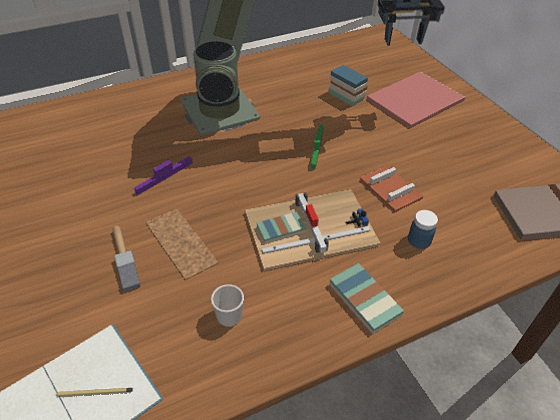

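View pics/top0.png

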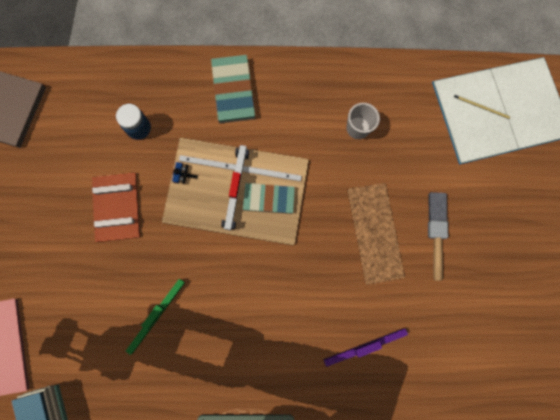

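In the top view, the red-handled bar is in the brackets at (235,188). The look-alikes are green at (157,315) and purple at (366,347). The small tile on the jig is at (270,198), and the bigger tile off the jig is at (233,88). The setter is at (115,207), the mat at (375,233), the jar at (133,121) and the cup at (363,121). The red bar and the tile on the jig match the description. I'll check them in an enlarged crop and measure.

```bash
python3 - <<'E'
from h import *
import pickle
t=pickle.load(open('top0.pkl','rb'));s=pickle.load(open('scene0.pkl','rb'))
a=cv2.resize(t['color'][130:250,155:315],None,fx=5,fy=5,interpolation=cv2.INTER_CUBIC)
b=cv2.resize(s['color'][170:280,235:435],None,fx=4,fy=4,interpolation=cv2.INTER_CUBIC)
cv2.imwrite('pics/ct.png',a[...,::-1]);cv2.imwrite('pics/cs.png',b[...,::-1])
for n,f in(('top',t),('scene',s)):
    P=cloud(f); hsv=cv2.cvtColor(f['color'],cv2.COLOR_RGB2HSV); 
    print(n,'desk z',np.nanmedian(P[...,2]))
    def rect(name,m,z):
        m=cv2.morphologyEx(m.astype(np.uint8),cv2.MORPH_OPEN,np.ones((2,2)))
        c=max(cv2.findContours(m,0,1)[0],key=cv2.contourArea)
        w=ray(f,c.reshape(-1,2),z)[:,:2].astype(np.float32); r=cv2.minAreaRect(w)
        px=c.reshape(-1,2).mean(0)
        mm=np.zeros_like(m);cv2.drawContours(mm,[c],-1,1,-1)
        print(n,name,'px',px.round(),'ctr',np.round(r[0],1),'size',np.round(r[1],1),'ang',round(r[2],1),'medz',np.nanmedian(P[...,2][mm>0]).round(1)); 
    h,sa,v=cv2.split(hsv); yy,xx=np.mgrid[:420,:560]
    W=(lambda x0,x1,y0,y1:(xx>x0)&(xx<x1)&(yy>y0)&(yy<y1))
    if n=='top':
        rect('handle',(((h<6)|(h>174))&(sa>170))&W(220,250,150,220),66)
        rect('jig',(P[...,2]>6)&(P[...,2]<75)&W(150,325,125,260),12)
        rect('setter',(P[...,2]>5)&W(80,150,160,250)&(P[...,2]<40),10)
        rect('props',(sa<60)&(v>150)&W(85,145,180,200),30)
        rect('props2',(sa<60)&(v>150)&W(85,145,210,235),30)
        rect('mat',(P[...,2]>2)&W(340,410,175,290),4)
        rect('tile',(P[...,2]>22)&(P[...,2]<34)&W(246,310,175,225),28)
    else:
        rect('handle',(((h<6)|(h>174))&(sa>170))&W(300,325,195,230),66)
        rect('tile',(P[...,2]>22)&(P[...,2]<34)&W(250,305,205,250),28)
E
```

```text
top desk z 1.9509119525503473
top handle px [235. 186.] ctr [587.4  24. ] size [16.8 51.8] ang 80.0 medz 66.6
top jig px [237. 192.] ctr [588.7  24.5] size [299.5 206.7] ang 80.4 medz 14.5
top setter px [116. 208.] ctr [548.8 297. ] size [150.3 100.2] ang 6.8 medz 12.3
top props px [112. 189.] ctr [586.2 302. ] size [11.1 81.5] ang 6.6 medz 31.2
top props2 px [114. 223.] ctr [510.7 294. ] size [12.3 82.7] ang 6.6 medz 30.9
top mat px [376. 235.] ctr [ 493.  -290.8] size [227.7 104.2] ang 8.4 medz 5.6
top tile px [271. 199.] ctr [565.  -51.3] size [105.   61.3] ang 85.7 medz 29.7
scene desk z 1.0182281845722854
scene handle px [312. 216.] ctr [604.7  19.9] size [21.3 69.3] ang 80.5 medz 65.1
scene tile px [282. 227.] ctr [575.  -49.1] size [112.7  68.1] ang 86.0 medz 29.6
```

View pics/ct.png

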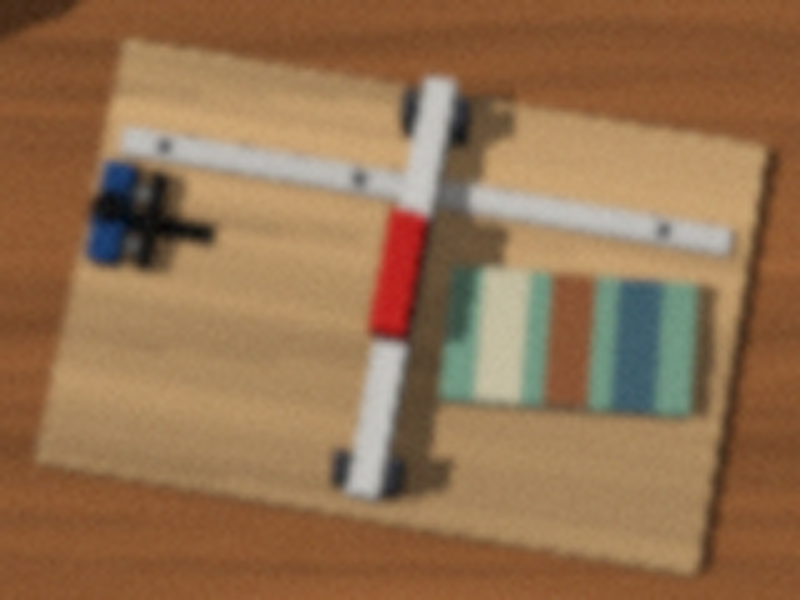

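View pics/cs.png

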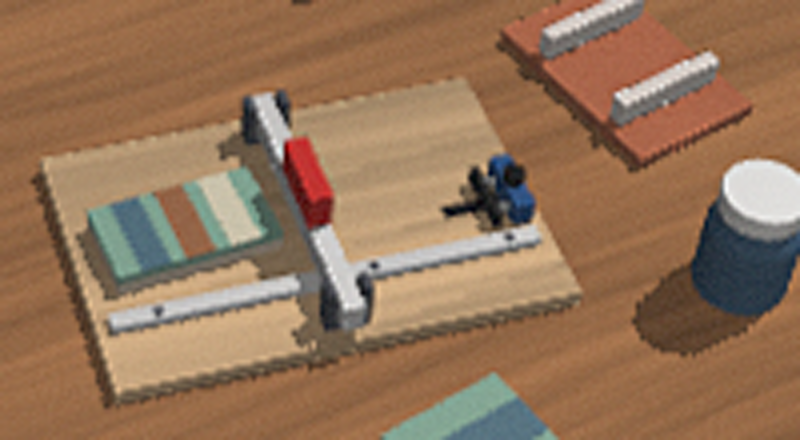

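The crops confirm both objects: the bar has a red handle, and the tile on the jig measures about 105x61 mm, so it is the smaller size. Next I'll refine the jig yaw, rail face, pad, mat and tile.

```bash
python3 - <<'E'
from h import *
import pickle
t=pickle.load(open('top0.pkl','rb'));s=pickle.load(open('scene0.pkl','rb'))
# rail corners in top crop (x5, offset 155,130): top-surface corners
c=lambda p:np.array(p,float)/5+[155,130]-0.4
q=ray(t,[c(p) for p in [(126,128),(122,150),(735,229),(731,253)]],18); print('rail corners',q.round(1).tolist())
e=ray(t,[c(p) for p in [(126,40),(772,148),(38,462),(703,572)]],12); print('jig corners',e.round(1).tolist(), e.mean(0).round(1))
b=ray(t,[c(p) for p in [(425,76),(457,78),(346,494),(380,498)]],40); print('bar corners',b.round(1).tolist(), b.mean(0).round(1))
tl=ray(t,[c(p) for p in [(455,266),(699,284),(440,402),(692,416)]],28); print('tile corners',tl.round(1).tolist(), tl.mean(0).round(1))
# mat by colour in both
for n,f,w in(('top',t,(340,410,175,290)),('scene',s,(135,225,200,285))):
    L=cv2.cvtColor(cv2.GaussianBlur(f['color'],(3,3),0),cv2.COLOR_RGB2LAB).astype(int)
    x0,x1,y0,y1=w
    cv2.imwrite('pics/mat_%s.png'%n,cv2.resize(f['color'][y0:y1,x0:x1],None,fx=5,fy=5,interpolation=cv2.INTER_CUBIC)[...,::-1])
for n,f in(('top',t),('scene',s)):
    P=cloud(f); hsv=cv2.cvtColor(f['color'],cv2.COLOR_RGB2HSV); h,sa,v=cv2.split(hsv)
    yy,xx=np.mgrid[:420,:560]
    box=(xx>165)&(xx<205)&(yy>155)&(yy<190) if n=='top' else (xx>340)&(xx<375)&(yy>200)&(yy<232)
    m=(P[...,2]>17)&box
    for nm,mm in(('blue',(h>100)&(h<130)&(sa>120)&box),('dark',(v<60)&box)):
        p=P[mm]; p=p[p[:,2]>14]; print(n,nm,len(p),np.nanmin(p,0).round(1),np.nanmedian(p,0).round(1),np.nanmax(p,0).round(1))
    hh=((h<6)|(h>174))&(sa>150)&(abs(P[...,2]-65.5)<3)&(abs(P[...,1]-24)<60)
    p=P[hh];p=p[abs(p[:,0]-587)<60]; print(n,'handle top',p.mean(0).round(1),cv2.minAreaRect(p[:,:2].astype(np.float32)))
E
```

```text
rail corners [[668.4, 155.6, 18.0], [658.0, 157.0, 18.0], [622.3, -121.6, 18.0], [611.2, -119.7, 18.0]]
jig corners [[712.3, 158.6, 12.0], [662.2, -139.5, 12.0], [515.5, 190.5, 12.0], [467.2, -106.5, 12.0]] [589.3  25.8  12. ]
bar corners [[686.6, 18.3, 40.0], [685.7, 4.0, 40.0], [498.1, 49.7, 40.0], [496.4, 35.0, 40.0]] [591.7  26.7  40. ]
tile corners [[602.2, 4.4, 28.0], [594.5, -104.6, 28.0], [540.7, 10.2, 28.0], [534.8, -101.1, 28.0]] [568.1 -47.8  28. ]
top blue 83 [604.1 148.8  14.1] [620.4 156.4  33.1] [646.5 164.1  43.3]
top dark 135 [603.7 117.2  14. ] [623.5 144.5  27. ] [643.9 163.4  43.5]
top handle top [590.2  26.8  66.8] ((589.9351806640625, 26.855192184448242), (15.054607391357422, 53.016334533691406), 80.943603515625)
scene blue 76 [604.4 119.7  15.9] [635.6 151.6  29.8] [650.4 162.9  43.9]
scene dark 95 [602.7 119.7  14. ] [627.1 139.2  24.4] [651.5 162.6  42.6]
scene handle top [593.4  23.1  66.2] ((592.5819702148438, 23.883691787719727), (14.913597106933594, 53.850135803222656), 81.1246337890625)
```

```bash
python3 - <<'E'
from h import *
import pickle
t=pickle.load(open('top0.pkl','rb'));s=pickle.load(open('scene0.pkl','rb'))
a=cv2.resize(t['color'][150:200,165:215],None,fx=10,fy=10,interpolation=cv2.INTER_CUBIC)
b=cv2.resize(s['color'][200:240,340:380],None,fx=12,fy=12,interpolation=cv2.INTER_CUBIC)[:,:]
im=np.zeros((500,800,3),np.uint8);im[:,:400]=a[:,:400];im[:480,400:]=b[:480,:400]
cv2.imwrite('pics/es.png',im[...,::-1])
E
```

```text
(no output)
```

View pics/es.png

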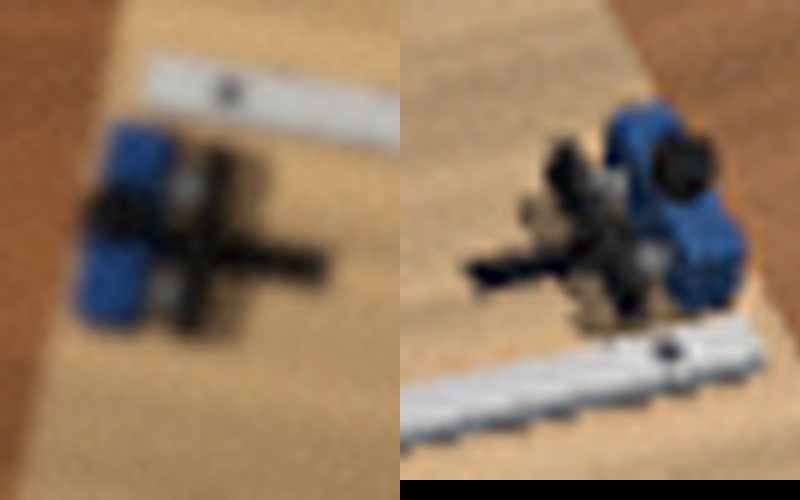

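View pics/mat_top.png

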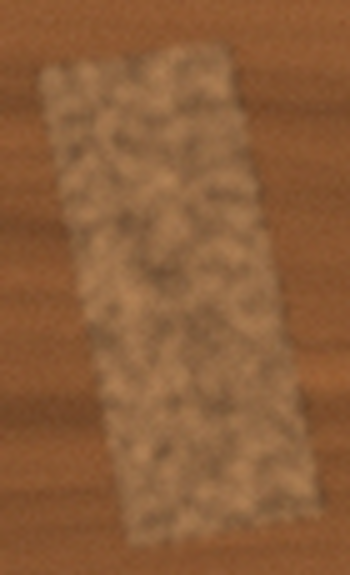

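```bash
cat >> h.py <<'E'
def go(pos,yaw):
    s=state(); M=R.from_euler('xyz',s['ee_rot'],degrees=True); T=R.from_euler('xyz',[180,0,yaw],degrees=True)
    d=M.inv().apply(np.array(pos)-s['ee_pos']); r=(M.inv()*T).as_rotvec()
    print('shift',d.round(1),'rot',r.round(4),'rows>=',max(np.linalg.norm(d)/50,np.degrees(np.linalg.norm(r))/8.59).round(1))
def st():
    s=state(); print('t',round(s['time_s'],2),'pos',s['ee_pos'].round(1),'rot',s['ee_rot'].round(2),'F',s['force'].round(2),'w',round(s['gripper_width'],1),'q',s['qpos'].round(0))
E
python3 - <<'E'
from h import *
import pickle
t=pickle.load(open('top0.pkl','rb'));s=pickle.load(open('scene0.pkl','rb'))
c=lambda p:(np.array(p,float)+.5)/5+[340,175]-.5
q=ray(t,[c(p) for p in [(40,68),(230,42),(130,547),(320,515)]],4);print(q.round(1).tolist(),q.mean(0))
c=lambda p:(np.array(p,float)+.5)/10+[165,150]-.5
q=ray(t,[c(p) for p in [(238,150),(205,330),(222,240)]],25.5);o=np.array([589.5,25.5]);a=np.radians(80.6)
J=np.array([[np.cos(a),np.sin(a)],[-np.sin(a),np.cos(a)]])
print('pad in jig',((q[:,:2]-o)@J.T).round(1).tolist())
st(); go([591,25.5,120],170.6); go([591,25.5,36],170.6)
E
```

```text
[[596.3, -228.3, 4.0], [609.2, -317.2, 4.0], [378.7, -263.5, 4.0], [392.3, -350.1, 4.0]] [ 494.11991354 -289.79329336    4.        ]
pad in jig [[116.0, -36.5], [115.0, 5.5], [115.4, -15.4]]
t 0.1 pos [193.6 540.9 213.2] rot [-179.91   -0.    160.3 ] F [ 0.32 -0.16 -0.65] w 91.3 q [69. 18. 90.  0. 72. -1.]
shift [-547.8 -351.2   93.7] rot [-0.0016 -0.0002 -0.1797] rows>= 13.1
shift [-547.8 -351.1  177.7] rot [-0.0016 -0.0002 -0.1797] rows>= 13.5
```

Call:
servo_tool --plan '[[[-548,-351,94,0,0,-0.18,1],[-548,-351,94,0,0,-0.18,1],[-548,-351,94,0,0,-0.18,1],[-548,-351,94,0,0,-0.18,1],[-548,-351,94,0,0,-0.18,1],[-548,-351,94,0,0,-0.18,1],[-548,-351,94,0,0,-0.18,1],[-548,-351,94,0,0,-0.18,1],[-548,-351,94,0,0,-0.18,1],[-548,-351,94,0,0,-0.18,1],[-548,-351,94,0,0,-0.18,1],[-548,-351,94,0,0,-0.18,1],[-548,-351,94,0,0,-0.18,1],[-548,-351,94,0,0,-0.18,1],[-548,-351,94,0,0,-0.18,1],[-548,-351,94,0,0,-0.18,1],[-548,-351,94,0,0,-0.18,1]]]' --squeeze 20

```text
time_s: 1.8
ee_pos: [590.5, 27.7, 120.2]
ee_rot: [180.0, -0.0, 170.7]
force: [-0.7, 0.2, -0.2]
gripper_width: 91.6
```

```bash
python3 - <<'E'
from h import *
st(); go([591,25.5,36],170.6)
f=grab_frame('scene'); cv2.imwrite('pics/s1.png',f['color'][100:300,200:460,::-1])
E
```

```text
t 1.8 pos [590.5  27.7 120.2] rot [ 1.7998e+02 -3.0000e-02  1.7071e+02] F [-0.67  0.15 -0.22] w 91.6 q [  2.  24.  95.   0.  61. -79.]
shift [-0.9 -2.1 84.2] rot [ 0.0004 -0.0005  0.0019] rows>= 1.7
```

View pics/s1.png

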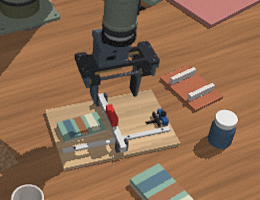

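The open fingers straddle the red handle, at crop pixel (112,115). Next I lower to 36 mm and close.

Call:
servo_tool --plan '[[[-1,-2,30,0,0,0,1],[-1,-2,60,0,0,0,1],[-1,-2,84,0,0,0,1],[-1,-2,84,0,0,0,1],[-1,-2,84,0,0,0,1],[-1,-2,84,0,0,0,0],[-1,-2,84,0,0,0,0],[-1,-2,84,0,0,0,0],[-1,-2,84,0,0,0,0],[-1,-2,84,0,0,0,0],[-1,-2,84,0,0,0,0],[-1,-2,84,0,0,0,0],[-1,-2,84,0,0,0,0],[-1,-2,84,0,0,0,0]]]' --squeeze 25

```text
time_s: 3.25
ee_pos: [592.1, 24.1, 35.9]
ee_rot: [180.0, -0.0, 170.6]
force: [-0.4, 0.5, 0.3]
gripper_width: 21.8
```

```bash
python3 - <<'E'
from h import *
st()
E
```

```text
t 3.25 pos [592.1  24.1  35.9] rot [ 1.8000e+02 -1.0000e-02  1.7062e+02] F [-0.37  0.46  0.31] w 21.8 q [  1.  29. 101.   0.  50. -79.]
```

Still closing.

Call:
servo_tool --plan '[[[0,0,0,0,0,0,0],[0,0,0,0,0,0,0],[0,0,0,0,0,0,0],[0,0,0,0,0,0,0]]]'

```text
time_s: 3.65
ee_pos: [592.2, 24.8, 35.7]
ee_rot: [179.9, 0.0, 170.6]
force: [0.7, 5.3, -2.9]
gripper_width: 15.8
```

```bash
python3 - <<'E'
from h import *
st()
E
```

```text
t 3.65 pos [592.2  24.8  35.7] rot [179.93   0.   170.57] F [ 0.68  5.31 -2.92] w 15.8 q [  1.  29. 101.   0.  50. -79.]
```

Gripped at 15.8 mm, with a small side load of 5 N in +y. I'll relieve it with a 1 mm shift along tool y, then lift.

Call:
servo_tool --plan '[[[0,1,0,0,0,0,0],[0,1,-3,0,0,0,0],[0,1,-8,0,0,0,0],[0,1,-16,0,0,0,0],[0,1,-26,0,0,0,0],[0,1,-38,0,0,0,0],[0,1,-54,0,0,0,0],[0,1,-70,0,0,0,0],[0,1,-80,0,0,0,0],[0,1,-80,0,0,0,0],[0,1,-80,0,0,0,0]]]'

```text
time_s: 4.75
ee_pos: [592.0, 24.8, 116.0]
ee_rot: [-180.0, -0.0, 170.6]
force: [0.2, 0.6, -1.9]
gripper_width: 16.3
```

```bash
python3 - <<'E'
from h import *
st(); go([494,-290,100],188.9)
f=grab_frame('scene'); cv2.imwrite('pics/s2.png',cv2.resize(f['color'][100:300,200:460,::-1],None,fx=2,fy=2))
E
```

```text
t 4.75 pos [592.   24.8 116. ] rot [-179.98   -0.    170.62] F [ 0.15  0.56 -1.86] w 16.3 q [  1.  24.  95.  -0.  60. -79.]
shift [  45.4 -326.6   16.1] rot [-3.00e-04 -1.00e-04 -3.19e-01] rows>= 6.6
```

View pics/s2.png

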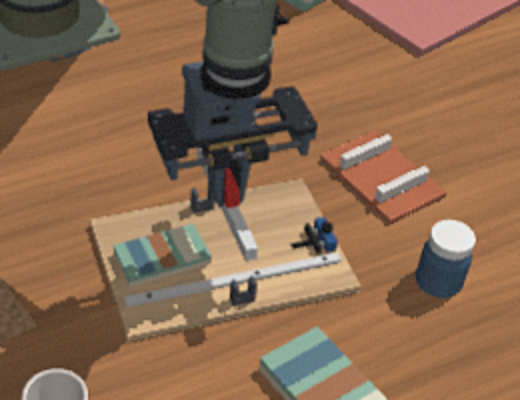

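The bar is clear of the brackets and level, at crop pixel (235,205). Now I carry it over to the mat.

Call:
servo_tool --plan '[[[2,-15,0,0,0,-0.015,0],[6,-45,0,0,0,-0.045,0],[12,-85,0,0,0,-0.08,0],[18,-130,0,0,0,-0.125,0],[24,-175,0,0,0,-0.17,0],[30,-220,0,0,0,-0.21,0],[36,-260,0,0,0,-0.25,0],[41,-295,0,0,0,-0.29,0],[44,-317,10,0,0,-0.31,0],[45,-327,25,0,0,-0.32,0],[45,-327,45,0,0,-0.32,0],[45,-327,65,0,0,-0.32,0],[45,-327,78,0,0,-0.32,0],[45,-327,86,0,0,-0.32,0],[45,-327,86,0,0,-0.32,0],[45,-327,86,0,0,-0.32,0]]]'

```text
time_s: 6.4
ee_pos: [495.0, -290.3, 30.3]
ee_rot: [-180.0, 0.0, -171.0]
force: [0.1, -0.3, -0.7]
gripper_width: 16.1
```

```bash
python3 - <<'E'
from h import *
st(); go([494,-290,20],188.9)
E
```

```text
t 6.4 pos [ 495.  -290.3   30.3] rot [-1.7997e+02  3.0000e-02 -1.7103e+02] F [ 0.14 -0.32 -0.66] w 16.1 q [ -32.   28.  104.    0.   48. -131.]
shift [ 0.9  0.5 10.3] rot [-0.0004  0.0006  0.0012] rows>= 0.2
```

Call:
servo_tool --plan '[[[0,0,4,0,0,0,0],[0,0,8,0,0,0,0],[0,0,10,0,0,0,0],[0,0,10,0,0,0,0],[0,0,10,0,0,0,0.5],[0,0,10,0,0,0,0.5],[0,0,10,0,0,0,0.5],[0,0,10,0,0,0,0.5],[0,0,10,0,0,0,0.5],[0,0,10,0,0,0,0.5],[0,0,10,0,0,0,0.5]]]'

```text
time_s: 7.5
ee_pos: [494.6, -290.2, 19.9]
ee_rot: [180.0, 0.0, -171.0]
force: [-0.3, 0.5, 0.5]
gripper_width: 45.6
```

```bash
python3 - <<'E'
from h import *
st()
E
```

```text
t 7.5 pos [ 494.6 -290.2   19.9] rot [ 1.8000e+02  1.0000e-02 -1.7105e+02] F [-0.28  0.55  0.51] w 45.6 q [ -32.   29.  104.    0.   47. -131.]
```

Call:
servo_tool --plan '[[[0,0,-30,0,0,0,0.5],[0,0,-70,0,0,0,0.7],[0,0,-110,0,0,0,1],[-80,0,-130,0,0,0.13,1],[-120,0,-130,0,0,0.26,1],[-120,0,-130,0,0,0.4,1],[-120,0,-130,0,0,0.52,1]]]'

```text
time_s: 8.2
ee_pos: [616.5, -270.7, 149.9]
ee_rot: [180.0, 0.2, 159.0]
force: [-0.6, -1.0, -0.4]
gripper_width: 89.7
```

```bash
python3 - <<'E'
from h import *
import pickle
st()
for n in('scene','top'):
    f=grab_frame(n); save(f,n+'3.png'); pickle.dump(f,open(n+'3.pkl','wb'))
    P=cloud(f); hsv=cv2.cvtColor(f['color'],cv2.COLOR_RGB2HSV); h,sa,v=cv2.split(hsv)
    hh=((h<6)|(h>174))&(sa>150)&(abs(P[...,2]-50)<4)&(abs(P[...,1]+290)<80)&(abs(P[...,0]-494)<80)
    p=P[hh]; print(n,'handle',p.mean(0).round(1) if len(p) else 0, cv2.minAreaRect(p[:,:2].astype(np.float32)) if len(p) else 0)
    m=((P[...,2]>24)&(P[...,2]<33)&(abs(P[...,0]-568)<60)&(P[...,1]>-130)&(P[...,1]<15)).astype(np.uint8)
    m=cv2.morphologyEx(m,cv2.MORPH_OPEN,np.ones((3,3)))
    c=max(cv2.findContours(m,0,1)[0],key=cv2.contourArea); mm=np.zeros_like(m);cv2.drawContours(mm,[c],-1,1,-1)
    p=P[(mm>0)]; p=p[abs(p[:,2]-np.median(p[:,2]))<3]; print(n,'tile',cv2.minAreaRect(p[:,:2].astype(np.float32)),np.median(p[:,2]))
E
```

```text
t 8.2 pos [ 616.5 -270.7  149.9] rot [1.7997e+02 1.5000e-01 1.5899e+02] F [-0.56 -1.03 -0.41] w 89.7 q [-25.  29.  81.   0.  69. -94.]
scene handle [ 504.5 -289.9   51. ] ((496.1456604003906, -291.3641662597656), (51.6695442199707, 14.325152397155762), 4.772257328033447)
scene tile ((0.0, 0.0), (0.0, 0.0), 0.0) nan
top handle 0 0
top tile ((0.0, 0.0), (0.0, 0.0), 0.0) nan
  return _methods._mean(a, axis=axis, dtype=dtype,
  ret = ret.dtype.type(ret / rcount)
```

View pics/scene3.png

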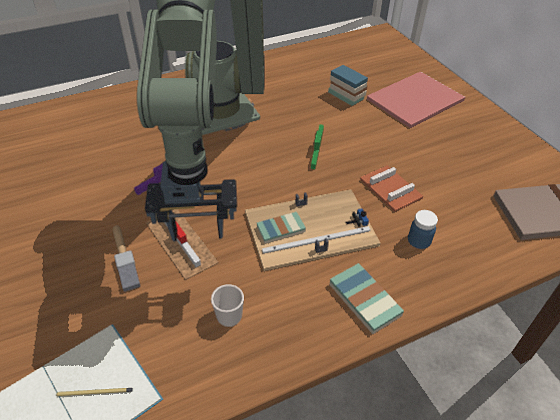

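View pics/top3.png

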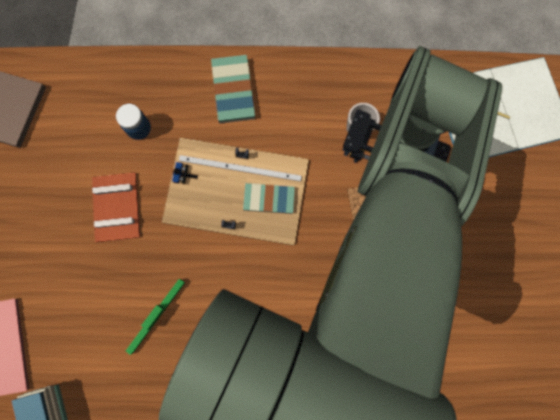

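The scene view shows the bar handle up on the mat at (185,240). Its handle measures (496,-291), close to the mat middle (494,-290). The tile is undisturbed at top pixel (270,198). Next I measure it without the bar in the way.

```bash
python3 - <<'E'
from h import *
import pickle
for n in('scene','top'):
    f=pickle.load(open(n+'3.pkl','rb')); P=cloud(f)
    m=((P[...,2]>24)&(P[...,2]<33)&(abs(P[...,0]-568)<50)&(P[...,1]>-130)&(P[...,1]<15)).astype(np.uint8)
    m=cv2.morphologyEx(m,cv2.MORPH_OPEN,np.ones((3,3)))
    p=P[m>0]; p=p[abs(p[:,2]-np.median(p[:,2]))<2.5]; print(n,'tile',len(p),cv2.minAreaRect(p[:,:2].astype(np.float32)),np.median(p[:,2]))
t=pickle.load(open('top3.pkl','rb'))
cv2.imwrite('pics/tile3.png',cv2.resize(t['color'][170:230,235:310],None,fx=10,fy=10,interpolation=cv2.INTER_CUBIC)[...,::-1])
E
```

```text
scene tile 616 ((569.2745361328125, -48.8923454284668), (110.91753387451172, 61.61000061035156), 86.38868713378906) 29.776693070424113
top tile 1067 ((567.5586547851562, -46.60052490234375), (109.82164764404297, 60.457786560058594), 85.85099029541016) 29.72609291256247
```

View pics/tile3.png

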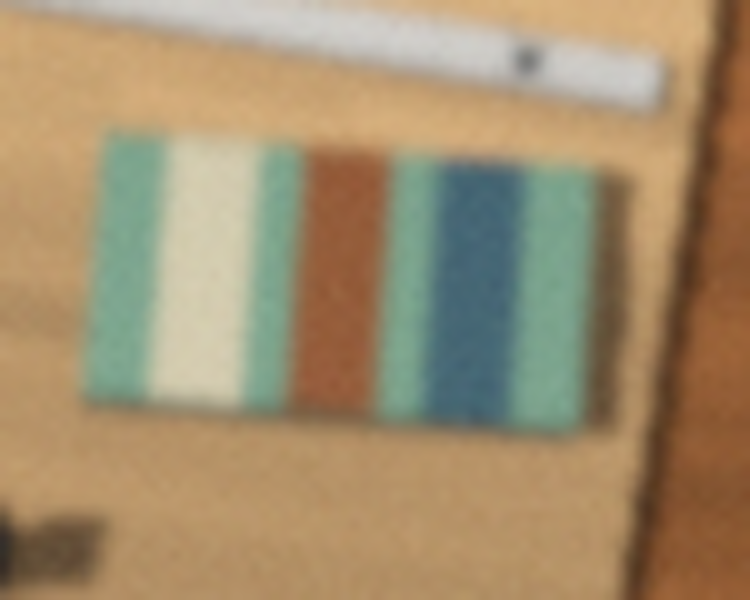

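Both views agree: the tile is at (568.4,-47.7), yaw about 86.1. I'll move above it with the jaws across its width.

```bash
python3 - <<'E'
from h import *
go([568.5,-47.7,100],86.1)
E
```

```text
shift [121.3 192.9  49.5] rot [-4.0000e-04 -6.0000e-04  1.2763e+00] rows>= 8.5
```

Call:
servo_tool --plan '[[[121,193,10,0,0,1.276,1],[121,193,10,0,0,1.276,1],[121,193,10,0,0,1.276,1],[121,193,20,0,0,1.276,1],[121,193,30,0,0,1.276,1],[121,193,40,0,0,1.276,1],[121,193,50,0,0,1.276,1],[121,193,50,0,0,1.276,1],[121,193,50,0,0,1.276,1],[121,193,50,0,0,1.276,1],[121,193,50,0,0,1.276,1],[121,193,50,0,0,1.276,1]]]'

```text
time_s: 9.5
ee_pos: [568.5, -48.4, 100.1]
ee_rot: [180.0, -0.0, 86.1]
force: [-0.2, 0.2, 0.8]
gripper_width: 91.4
```

```bash
python3 - <<'E'
from h import *
st();go([568.5,-47.7,21],86.1)
E
```

```text
t 9.5 pos [568.5 -48.4 100.1] rot [179.99  -0.    86.15] F [-0.24  0.21  0.82] w 91.4 q [ -6.  23. 100.   0.  57.  -2.]
shift [ 0.7 -0.1 79.1] rot [ 0.0001 -0.      0.0008] rows>= 1.6
```

Call:
servo_tool --plan '[[[1,0,20,0,0,0,0.85],[1,0,40,0,0,0,0.85],[1,0,60,0,0,0,0.85],[1,0,74,0,0,0,0.85],[1,0,79,0,0,0,0.85],[1,0,79,0,0,0,0.85],[1,0,79,0,0,0,0.5],[1,0,79,0,0,0,0.5],[1,0,79,0,0,0,0.5],[1,0,79,0,0,0,0.5],[1,0,79,0,0,0,0.5],[1,0,79,0,0,0,0.5],[1,0,79,0,0,0,0.5]]]' --squeeze 8

```text
time_s: 10.8
ee_pos: [569.3, -47.2, 21.8]
ee_rot: [179.9, -0.0, 86.1]
force: [0.1, -0.0, 5.0]
gripper_width: 59.9
```

```bash
python3 - <<'E'
from h import *
st();a=np.radians(80.6);J=np.array([[np.cos(a),np.sin(a)],[-np.sin(a),np.cos(a)]])
s=state()
print('jig',J@(s['ee_pos'][:2]-[589.5,25.5]))
# target rail approach at jig(-74,-13), yaw 80.6
o=np.array([589.5,25.5]); 
for j in([-74,-12],[-74,-15],[55,-15]): go([*(o+J.T@np.array(j)),21],80.6)
E
```

```text
t 10.8 pos [569.3 -47.2  21.8] rot [179.91  -0.    86.05] F [ 0.13 -0.02  4.99] w 59.9 q [ -6.  29. 104.   0.  47.  -2.]
jig [-75.01077197   8.03635965]
shift [-0.9 20.   0.8] rot [ 0.0015 -0.0001  0.0951] rows>= 0.6
shift [-1.2 23.   0.8] rot [ 0.0015 -0.0001  0.0951] rows>= 0.6
shift [127.2  35.3   0.8] rot [ 0.0015 -0.0001  0.0951] rows>= 2.6
```

Call:
servo_tool --plan '[[[0,0,-0.5,0,0,0,0.5],[0,0,-1,0,0,0,0.5],[0,3,-1,0,0,0.02,0.5],[-0.3,6,-1,0,0,0.04,0.5],[-0.6,10,-1,0,0,0.06,0.5],[-0.8,14,-1,0,0,0.08,0.5],[-0.9,18,-1,0,0,0.095,0.5],[-0.9,19,-1,0,0,0.095,0.5],[-0.9,19,-1,0,0,0.095,0.5]]]'

```text
time_s: 11.7
ee_pos: [588.2, -49.5, 21.8]
ee_rot: [179.9, -0.0, 80.6]
force: [-0.1, -0.2, 0.7]
gripper_width: 59.8
```

```bash
cat >> h.py <<'E'
a_=np.radians(80.6);J=np.array([[np.cos(a_),np.sin(a_)],[-np.sin(a_),np.cos(a_)]]);O=np.array([589.5,25.5])
def jig():
    s=state(); print('jig',(J@(s['ee_pos'][:2]-O)).round(2),'z',s['ee_pos'][2].round(2),'Fjig',(J@s['force'][:2]).round(2),'Fz',s['force'][2].round(2))
E
python3 - <<'E'
from h import *
st();jig()
f=grab_frame('scene'); cv2.imwrite('pics/s4.png',cv2.resize(f['color'][130:290,220:400,::-1],None,fx=4,fy=3.6))
E
```

```text
t 11.7 pos [588.2 -49.5  21.8] rot [ 1.7995e+02 -1.0000e-02  8.0600e+01] F [-0.08 -0.16  0.65] w 59.8 q [ -6.  30. 102.   0.  48.   3.]
jig [-74.16 -11.  ] z 21.8 Fjig [-0.17  0.05] Fz 0.65
```

View pics/s4.png

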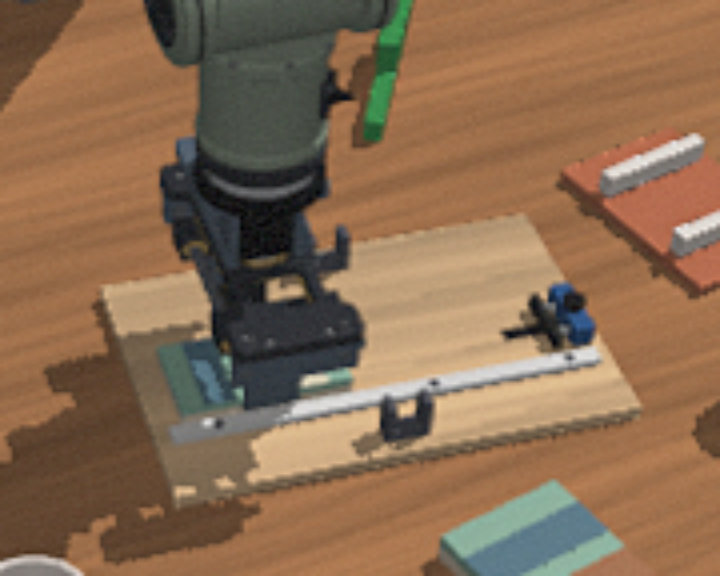

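Aligned and sliding freely. Now I approach the rail, which lies along tool +y, in small steps.

Call:
servo_tool --plan '[[[0,1,0,0,0,0,0.5],[0,2,0,0,0,0,0.5],[0,3,0,0,0,0,0.5],[0,3,0,0,0,0,0.5]]]'

```text
time_s: 12.15
ee_pos: [591.1, -49.9, 21.8]
ee_rot: [179.9, -0.0, 80.6]
force: [0.1, -1.5, -2.2]
gripper_width: 59.7
```

```bash
python3 - <<'E'
from h import *
st();jig()
E
```

```text
t 12.15 pos [591.1 -49.9  21.8] rot [ 1.7994e+02 -1.0000e-02  8.0610e+01] F [ 0.1  -1.5  -2.24] w 59.7 q [ -6.  30. 101.   0.  49.   3.]
jig [-74.12 -13.9 ] z 21.82 Fjig [-1.47 -0.34] Fz -2.24
```

Call:
servo_tool --plan '[[[0,0.5,0,0,0,0,0.5],[0,1,0,0,0,0,0.5],[0,1,0,0,0,0,0.5]]]'

```text
time_s: 12.45
ee_pos: [591.7, -50.0, 21.8]
ee_rot: [180.0, -0.0, 80.6]
force: [1.0, -0.1, -2.2]
gripper_width: 59.8
```

```bash
python3 - <<'E'
from h import *
st();jig()
E
```

```text
t 12.45 pos [591.7 -50.   21.8] rot [179.99  -0.    80.61] F [ 1.05 -0.07 -2.2 ] w 59.8 q [ -6.  30. 101.   0.  49.   3.]
jig [-74.16 -14.55] z 21.8 Fjig [ 0.1  -1.05] Fz -2.2
```

Call:
servo_tool --plan '[[[0,0.5,0,0,0,0,0.5],[0,1,0,0,0,0,0.5],[0,1,0,0,0,0,0.5]]]'

```text
time_s: 12.75
ee_pos: [591.9, -50.0, 21.8]
ee_rot: [-179.9, -0.0, 80.6]
force: [-2.9, 0.6, -1.7]
gripper_width: 59.5
```

```bash
python3 - <<'E'
from h import *
st();jig()
E
```

```text
t 12.75 pos [591.9 -50.   21.8] rot [-1.7991e+02 -1.0000e-02  8.0590e+01] F [-2.86  0.62 -1.66] w 59.5 q [ -6.  30. 101.   0.  49.   3.]
jig [-74.13 -14.68] z 21.77 Fjig [0.15 2.92] Fz -1.66
```

Contact with the rail: motion stalled at jig y about -14.7 with 2.9 N. Now I slide along it and stop about 12 mm short of the expected pad.

Call:
servo_tool --plan '[[[2,-0.3,0,0,0,0,0.5],[7,-0.3,0,0,0,0,0.5],[15,-0.3,0,0,0,0,0.5],[24,-0.3,0,0,0,0,0.5],[34,-0.3,0,0,0,0,0.5],[44,-0.3,0,0,0,0,0.5],[54,-0.3,0,0,0,0,0.5],[64,-0.3,0,0,0,0,0.5],[74,-0.3,0,0,0,0,0.5],[84,-0.3,0,0,0,0,0.5],[94,-0.3,0,0,0,0,0.5],[103,-0.3,0,0,0,0,0.5],[111,-0.3,0,0,0,0,0.5],[117,-0.3,0,0,0,0,0.5],[121,-0.3,0,0,0,0,0.5],[122,-0.3,0,0,0,0,0.5],[122,-0.3,0,0,0,0,0.5],[122,-0.3,0,0,0,0,0.5]]]'

```text
time_s: 14.55
ee_pos: [612.2, 70.6, 22.0]
ee_rot: [-180.0, -0.1, 80.6]
force: [-2.3, 2.0, -2.2]
gripper_width: 59.8
```

```bash
python3 - <<'E'
from h import *
st();jig()
import pickle
for n in('scene','top'):
    f=grab_frame(n); pickle.dump(f,open(n+'5.pkl','wb'))
    cv2.imwrite('pics/%s5.png'%n,cv2.resize((f['color'][140:280,230:410] if n=='scene' else f['color'][130:250,155:315])[...,::-1],None,fx=4,fy=4))
E
```

```text
t 14.55 pos [612.2  70.6  22. ] rot [-1.800e+02 -6.000e-02  8.057e+01] F [-2.29  1.97 -2.15] w 59.8 q [ 5. 32. 98.  0. 50. 15.]
jig [ 48.19 -15.05] z 21.98 Fjig [1.57 2.58] Fz -2.15
```

View pics/scene5.png

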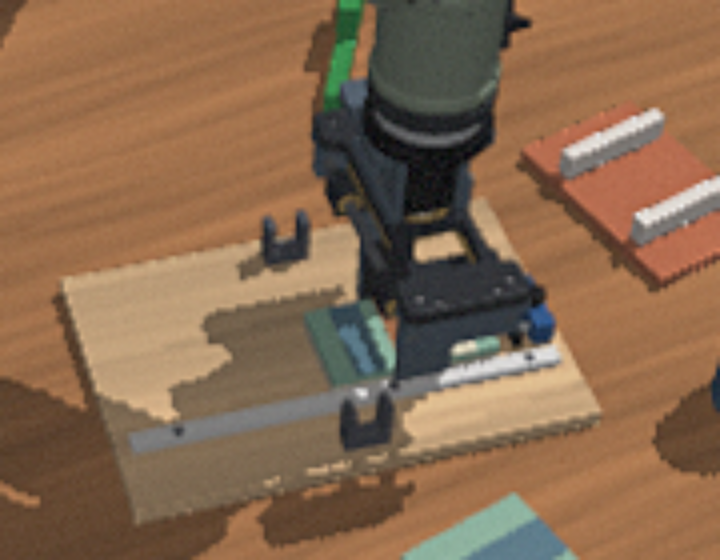

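View pics/top5.png

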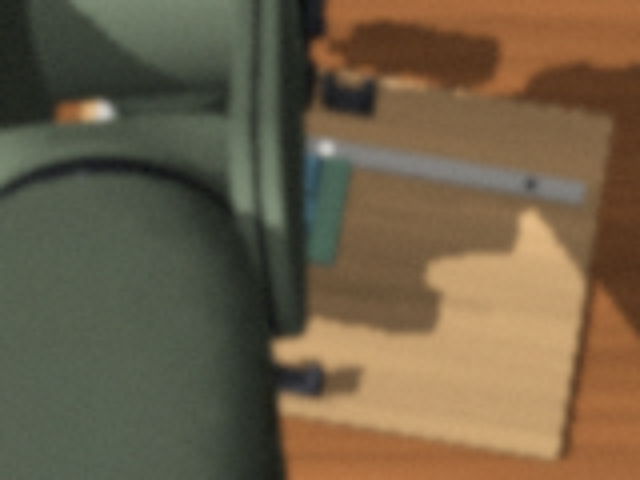

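The tile is flush on the rail and still short of the pad. I'll creep forward.

Call:
servo_tool --plan '[[[1,0,0,0,0,0,0.5],[3,0,0,0,0,0,0.5],[5,0,0,0,0,0,0.5],[7,0,0,0,0,0,0.5],[8,0,0,0,0,0,0.5],[8,0,0,0,0,0,0.5]]]'

```text
time_s: 15.25
ee_pos: [613.5, 78.4, 21.9]
ee_rot: [-180.0, -0.0, 80.6]
force: [-2.7, 0.8, -2.3]
gripper_width: 60.1
```

```bash
python3 - <<'E'
from h import *
st();jig()
E
```

```text
t 15.25 pos [613.5  78.4  21.9] rot [-1.800e+02 -1.000e-02  8.061e+01] F [-2.7   0.77 -2.25] w 60.1 q [ 6. 32. 98.  0. 50. 16.]
jig [ 56.06 -15.03] z 21.94 Fjig [0.32 2.79] Fz -2.25
```

Call:
servo_tool --plan '[[[1,0,0,0,0,0,0.5],[2,0,0,0,0,0,0.5],[3,0,0,0,0,0,0.5],[3,0,0,0,0,0,0.5]]]'

```text
time_s: 15.65
ee_pos: [614.0, 81.3, 22.0]
ee_rot: [180.0, -0.0, 80.6]
force: [-3.2, 0.5, -1.3]
gripper_width: 60.0
```

```bash
python3 - <<'E'
from h import *
st();jig()
E
```

```text
t 15.65 pos [614.   81.3  22. ] rot [ 1.800e+02 -1.000e-02  8.061e+01] F [-3.17  0.53 -1.29] w 60.0 q [ 6. 32. 98.  0. 51. 16.]
jig [ 59.05 -15.07] z 21.95 Fjig [0.   3.21] Fz -1.29
```

Call:
servo_tool --plan '[[[0.7,0,0,0,0,0,0.5],[1.4,0,0,0,0,0,0.5],[2,0,0,0,0,0,0.5],[2,0,0,0,0,0,0.5]]]'

```text
time_s: 16.05
ee_pos: [614.4, 83.2, 22.0]
ee_rot: [180.0, -0.0, 80.6]
force: [-2.9, -0.0, -2.2]
gripper_width: 59.8
```

```bash
python3 - <<'E'
from h import *
st();jig()
E
```

```text
t 16.05 pos [614.4  83.2  22. ] rot [ 1.80e+02 -1.00e-02  8.06e+01] F [-2.95 -0.02 -2.25] w 59.8 q [ 7. 32. 97.  0. 51. 16.]
jig [ 60.97 -15.09] z 21.96 Fjig [-0.5  2.9] Fz -2.25
```

Call:
servo_tool --plan '[[[0.7,0,0,0,0,0,0.5],[1.4,0,0,0,0,0,0.5],[2,0,0,0,0,0,0.5],[2,0,0,0,0,0,0.5]]]'

```text
time_s: 16.45
ee_pos: [614.6, 85.0, 21.9]
ee_rot: [-180.0, 0.0, 80.6]
force: [-4.2, -2.3, -2.6]
gripper_width: 60.0
```

```bash
python3 - <<'E'
from h import *
st();jig()
E
```

```text
t 16.45 pos [614.6  85.   21.9] rot [-1.800e+02  1.000e-02  8.061e+01] F [-4.21 -2.28 -2.61] w 60.0 q [ 7. 32. 97. -0. 51. 16.]
jig [ 62.76 -15.06] z 21.94 Fjig [-2.94  3.78] Fz -2.61
```

The pad is touched, with 2.9 N against the end and the trend starting near jig x 61. One more millimetre, then hold.

Call:
servo_tool --plan '[[[0.5,0,0,0,0,0,0.5],[1,0,0,0,0,0,0.5],[1.2,0,0,0,0,0,0.5],[1.2,0,0,0,0,0,0.5],[1.2,0,0,0,0,0,0.5],[1.2,0,0,0,0,0,0.5]]]' --squeeze 12

```text
time_s: 17.05
ee_pos: [614.7, 85.7, 22.0]
ee_rot: [-180.0, 0.0, 80.6]
force: [-3.5, -4.5, -1.6]
gripper_width: 59.8
```

```bash
python3 - <<'E'
from h import *
st();jig()
E
```

```text
t 17.05 pos [614.7  85.7  22. ] rot [-1.800e+02  4.000e-02  8.062e+01] F [-3.46 -4.46 -1.64] w 59.8 q [ 7. 32. 97. -0. 51. 16.]
jig [ 63.56 -15.07] z 21.96 Fjig [-4.96  2.68] Fz -1.64
```

Call:
servo_tool --plan '[[[0.8,0,0,0,0,0,0.5],[0.8,0,0,0,0,0,0.5],[0.8,0,0,0,0,0,0.5],[0.8,0,0,0,0,0,0.5]]]'

```text
time_s: 17.45
ee_pos: [614.9, 86.3, 22.0]
ee_rot: [-180.0, 0.1, 80.6]
force: [-3.6, -4.5, -1.4]
gripper_width: 59.8
```

```bash
python3 - <<'E'
from h import *
st();jig()
f=grab_frame('scene')
cv2.imwrite('pics/s6.png',cv2.resize(f['color'][190:250,300:390,::-1],None,fx=8,fy=8,interpolation=cv2.INTER_CUBIC))
E
```

```text
t 17.45 pos [614.9  86.3  22. ] rot [-1.7999e+02  6.0000e-02  8.0620e+01] F [-3.57 -4.5  -1.4 ] w 59.8 q [ 7. 32. 97. -0. 51. 16.]
jig [ 64.12 -15.09] z 21.96 Fjig [-5.02  2.78] Fz -1.4
```

View pics/s6.png

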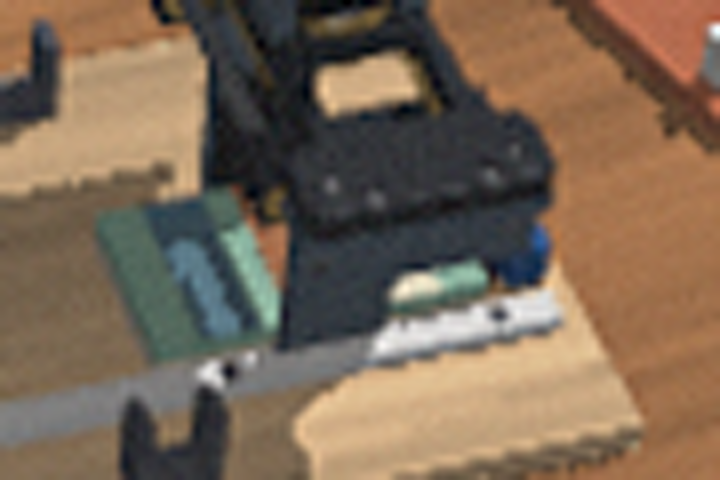

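The tile holds a steady 5 N against the stop and about 2.8 N against the rail, flush, and its free end is at crop pixel (130,280). Next I firm up the grip, ease off the stop and lift.

Call:
servo_tool --plan '[[[0,0,0,0,0,0,0.4],[0,0,0,0,0,0,0.4],[0,0,0,0,0,0,0.4],[-2,-0.6,0,0,0,0,0.4],[-4,-1,0,0,0,0,0.4],[-5,-1,-2,0,0,0,0.4],[-5,-1,-6,0,0,0,0.4],[-5,-1,-14,0,0,0,0.4],[-5,-1,-26,0,0,0,0.4],[-5,-1,-42,0,0,0,0.4],[-5,-1,-60,0,0,0,0.4],[-5,-1,-75,0,0,0,0.4],[-5,-1,-80,0,0,0,0.4],[-5,-1,-80,0,0,0,0.4]]]' --squeeze 30

```text
time_s: 18.9
ee_pos: [614.0, 82.4, 103.5]
ee_rot: [179.8, -0.1, 80.6]
force: [0.2, -0.3, -2.1]
gripper_width: 59.5
```

```bash
python3 - <<'E'
from h import *
st(); go([548.7,297.5,100],6.5)
import pickle
P={}
for n in('scene','top'):
    f=grab_frame(n); pickle.dump(f,open(n+'7.pkl','wb'))
    save(f,n+'7.png')
E
```

```text
t 18.9 pos [614.   82.4 103.5] rot [ 1.7983e+02 -6.0000e-02  8.0610e+01] F [ 0.17 -0.27 -2.08] w 59.5 q [ 7. 27. 93.  0. 60. 16.]
shift [201.5 -99.5   3.4] rot [ 0.0019 -0.0027  1.2935] rows>= 8.6
```

View pics/scene7.png

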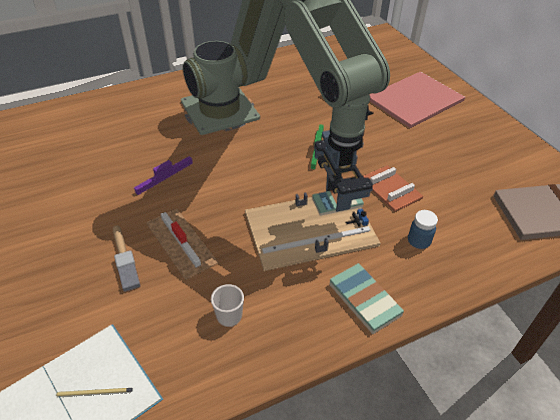

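```bash
python3 - <<'E'
from h import *
import pickle
for n in('scene','top'):
    f=pickle.load(open(n+'0.pkl','rb')); P=cloud(f); hsv=cv2.cvtColor(f['color'],cv2.COLOR_RGB2HSV); h,sa,v=cv2.split(hsv)
    near=(abs(P[...,0]-548)<90)&(abs(P[...,1]-297)<70)
    m=near&(sa<70)&(v>130)&(P[...,2]>26)&(P[...,2]<36)
    num,lab,stt,cen=cv2.connectedComponentsWithStats(m.astype(np.uint8))
    cs=[]
    for i in range(1,num):
        if stt[i,4]>30:
            p=P[lab==i]; r=cv2.minAreaRect(p[:,:2].astype(np.float32)); cs.append(r[0]); print(n,stt[i,4],np.round(r[0],1),np.round(r[1],1),round(r[2],1),'z',np.median(p[:,2]).round(1))
    if len(cs)==2: print('mid',np.mean(cs,0),'dir',np.degrees(np.arctan2(*(np.array(cs[0])-cs[1])[::-1])))
    # endstop/tile view: tile visible in gripper
    f=pickle.load(open(n+'7.pkl','rb')); P=cloud(f); hsv=cv2.cvtColor(f['color'],cv2.COLOR_RGB2HSV)
    m=(abs(P[...,2]-110)<12)&(hsv[...,1]>40)&(abs(P[...,0]-613)<60)&(abs(P[...,1]-80)<80)
    p=P[m]; print(n,'tile pts',len(p)); 
    if len(p): q=(p[:,:2]-O)@J.T; print('jig x range',np.percentile(q[:,0],[0.5,2,98,99.5]).round(1),'y',np.percentile(q[:,1],[1,99]).round(1),'z',np.median(p[:,2]))
f=pickle.load(open('scene7.pkl','rb')); cv2.imwrite('pics/s7c.png',cv2.resize(f['color'][130:230,290:400,::-1],None,fx=6,fy=6,interpolation=cv2.INTER_CUBIC))
E
```

```text
scene 96 [513.5 290.9] [15.3 85.3] 6.6 z 31.3
scene 108 [589.1 301.3] [14.5 85.7] 5.3 z 31.3
mid [551.30609131 296.07203674] dir -172.16202524931492
scene tile pts 512
jig x range [  2.4   3.  108.5 111.8] y [-54.3  17.1] z 111.3725550625973
top 192 [588.2 304.3] [12.9 82.2] 6.9 z 31.6
top 192 [513.7 295.2] [12.2 80.8] 7.1 z 31.7
mid [550.93441772 299.72819519] dir 6.94583921992617
top tile pts 373
jig x range [ 5.2  5.3 34.  36.3] y [-42.   17.2] z 110.25468911208384
```

View pics/s7c.png

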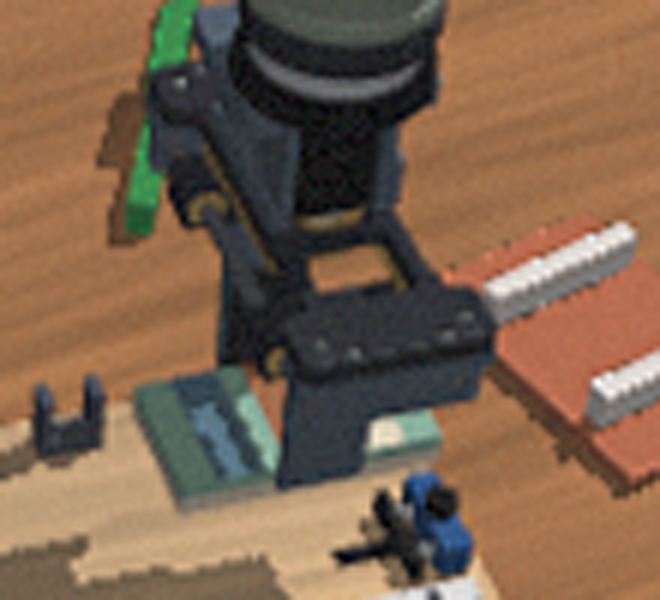

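Tile still in the grip, square; setter midpoint averages to (551,297.5), yaw 6.9. The tile centre sits about 1.3 mm behind the TCP along its length, so I'll move to above the setter with that allowed for.

```bash
python3 - <<'E'
from h import *
go([552.5,297.7,100],6.9)
E
```

```text
shift [202.7 -94.7   1.7] rot [-5.0000e-04  5.0000e-04  1.2864e+00] rows>= 8.6
```

Call:
servo_tool --plan '[[[8,-4,0,0,0,0.04,0.4],[24,-11,0,0,0,0.13,0.4],[42,-20,0,0,0,0.24,0.4],[60,-28,0,0,0,0.36,0.4],[80,-37,0,0,0,0.48,0.4],[100,-47,0,0,0,0.6,0.4],[120,-56,0,0,0,0.72,0.4],[140,-65,0,0,0,0.84,0.4],[160,-75,0,0,0,0.96,0.4],[178,-83,0,0,0,1.08,0.4],[192,-90,0,0,0,1.19,0.4],[200,-94,0,0,0,1.26,0.4],[203,-95,0,0,0,1.286,0.4],[203,-95,10,0,0,1.286,0.4],[203,-95,25,0,0,1.286,0.4],[203,-95,40,0,0,1.286,0.4],[203,-95,50,0,0,1.286,0.4],[203,-95,52,0,0,1.286,0.4],[203,-95,52,0,0,1.286,0.4]]]'

```text
time_s: 20.9
ee_pos: [552.4, 297.8, 49.3]
ee_rot: [180.0, 0.1, 6.9]
force: [0.7, 0.1, -1.9]
gripper_width: 59.9
```

```bash
python3 - <<'E'
from h import *
st(); go([552.5,297.7,40],6.9)
import pickle
for n in('scene','top'):
    f=grab_frame(n); pickle.dump(f,open(n+'8.pkl','wb'))
    P=cloud(f); hsv=cv2.cvtColor(f['color'],cv2.COLOR_RGB2HSV)
    m=(abs(P[...,2]-60)<6)&(abs(P[...,0]-551)<75)&(abs(P[...,1]-297)<50)&(hsv[...,1]>40)
    p=P[m]; a=np.radians(6.9);A=np.array([[np.cos(a),np.sin(a)],[-np.sin(a),np.cos(a)]]);q=(p[:,:2]-[551,297.5])@A.T
    print(n,len(p),np.percentile(q[:,0],[.5,2,98,99.5]).round(1),np.percentile(q[:,1],[1,99]).round(1),np.median(p[:,2]))
    c=f['color'][140:240,330:440] if n=='scene' else f['color'][150:260,60:180]
    cv2.imwrite('pics/%s8.png'%n,cv2.resize(c[...,::-1],None,fx=5,fy=5,interpolation=cv2.INTER_CUBIC))
E
```

```text
t 20.9 pos [552.4 297.8  49.3] rot [1.7998e+02 6.0000e-02 6.9200e+00] F [ 0.73  0.12 -1.89] w 59.9 q [ 27.  31.  95.   0.  54. 110.]
shift [0.1 0.1 9.3] rot [0.0003 0.001  0.0004] rows>= 0.2
scene 327 [-53.6 -51.   55.5  56.7] [-41.1  30.7] 57.367911515928576
top 576 [-52.9 -52.1  43.1  45.4] [-30.1  30. ] 58.297842450780394
```

View pics/scene8.png

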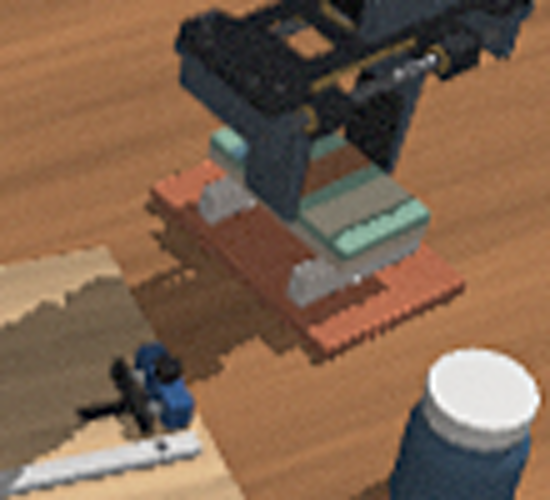

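View pics/top8.png

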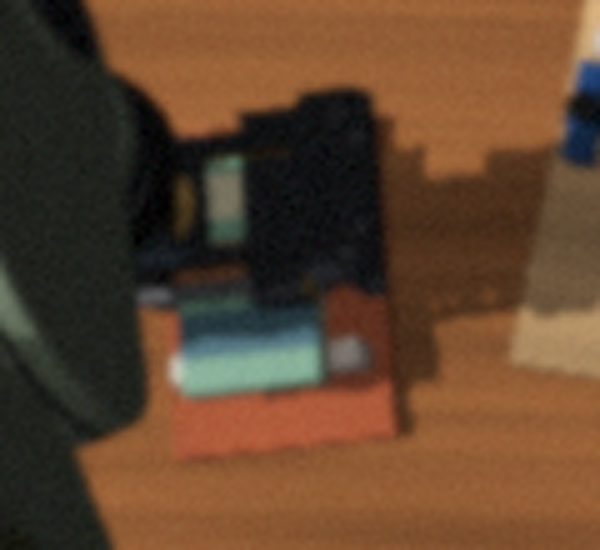

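The tile is centred across and about 1.5 mm far along the setter's x in both views. I'll correct that and lower gently.

Call:
servo_tool --plan '[[[-0.7,0,0,0,0,0,0.4],[-1.4,0,2,0,0,0,0.4],[-1.4,0,4,0,0,0,0.4],[-1.4,0,6,0,0,0,0.4],[-1.4,0,7.5,0,0,0,0.4],[-1.4,0,8,0,0,0,0.4],[-1.4,0,8.5,0,0,0,0.4],[-1.4,0,8.5,0,0,0,0.4]]]'

```text
time_s: 21.8
ee_pos: [551.2, 297.9, 41.4]
ee_rot: [-180.0, -0.0, 6.9]
force: [-0.2, 0.4, -1.8]
gripper_width: 59.7
```

```bash
python3 - <<'E'
from h import *
st()
E
```

```text
t 21.8 pos [551.2 297.9  41.4] rot [-180.     -0.      6.92] F [-0.16  0.39 -1.79] w 59.7 q [ 27.  31.  95.   0.  53. 110.]
```

Call:
servo_tool --plan '[[[0,0,0.4,0,0,0,0.4],[0,0,0.8,0,0,0,0.4],[0,0,1.2,0,0,0,0.4],[0,0,1.2,0,0,0,0.4]]]'

```text
time_s: 22.2
ee_pos: [551.2, 297.8, 40.2]
ee_rot: [-180.0, 0.0, 6.9]
force: [0.1, 0.5, -2.5]
gripper_width: 59.5
```

```bash
python3 - <<'E'
from h import *
st()
E
```

```text
t 22.2 pos [551.2 297.8  40.2] rot [-180.      0.      6.92] F [ 0.09  0.52 -2.46] w 59.5 q [ 27.  31.  95.   0.  53. 110.]
```

Call:
servo_tool --plan '[[[0,0,0.4,0,0,0,0.4],[0,0,0.8,0,0,0,0.4],[0,0,0.8,0,0,0,0.4]]]'

```text
time_s: 22.5
ee_pos: [551.3, 297.9, 39.8]
ee_rot: [-180.0, -0.0, 6.9]
force: [-0.5, -1.3, 0.7]
gripper_width: 59.3
```

```bash
python3 - <<'E'
from h import *
st()
E
```

```text
t 22.5 pos [551.3 297.9  39.8] rot [-1.7999e+02 -1.0000e-02  6.9200e+00] F [-0.5  -1.35  0.7 ] w 59.3 q [ 27.  31.  96.   0.  53. 110.]
```

Weight transfer is seen, with Fz going from -2.4 to +0.7 and the descent stalling. I'll release and lift clear.

Call:
servo_tool --plan '[[[0,0,0,0,0,0,0.7],[0,0,0,0,0,0,0.75],[0,0,0,0,0,0,0.8],[0,0,0,0,0,0,0.85],[0,0,0,0,0,0,0.85],[0,0,0,0,0,0,0.85],[0,0,-10,0,0,0,0.85],[0,0,-30,0,0,0,0.85],[0,0,-60,0,0,0,0.85],[0,0,-100,0,0,0,0.85],[-50,0,-120,0,0,0,0.85],[-100,0,-130,0,0,0,0.85],[-150,0,-130,0,0,0,0.85],[-200,0,-130,0,0,0,0.85],[-200,0,-130,0,0,0,0.85]]]'

```text
time_s: 24.0
ee_pos: [347.0, 271.8, 169.9]
ee_rot: [179.9, 0.2, 7.1]
force: [0.4, 0.1, 0.8]
gripper_width: 77.7
```

```bash
python3 - <<'E'
from h import *
st()
import pickle
for n in('scene','top'):
    f=grab_frame(n); pickle.dump(f,open(n+'9.pkl','wb')); save(f,n+'9.png')
    P=cloud(f); hsv=cv2.cvtColor(f['color'],cv2.COLOR_RGB2HSV); h,sa,v=cv2.split(hsv)
    m=(abs(P[...,2]-47.5)<4)&(abs(P[...,0]-551)<75)&(abs(P[...,1]-297)<50)
    p=P[m]; print(n,'tile',len(p),cv2.minAreaRect(p[:,:2].astype(np.float32)) if len(p)else 0,np.median(p[:,2]))
    hh=((h<6)|(h>174))&(sa>150)&(abs(P[...,2]-51)<4)&(abs(P[...,1]+290)<60)&(abs(P[...,0]-494)<60)
    p=P[hh]; print(n,'handle',len(p),cv2.minAreaRect(p[:,:2].astype(np.float32)) if len(p) else 0)
E
```

```text
t 24.0 pos [347.  271.8 169.9] rot [179.94   0.2    7.05] F [0.42 0.08 0.76] w 77.7 q [ 37.   8. 110.   0.  62. 119.]
scene tile 627 ((550.585205078125, 295.39080810546875), (113.04115295410156, 65.77503967285156), 6.844508171081543) 47.71934684140731
scene handle 109 ((496.1101379394531, -291.9018859863281), (53.23923110961914, 16.286252975463867), 8.810382843017578)
top tile 1342 ((551.298583984375, 297.8961181640625), (110.86494445800781, 62.76145935058594), 5.472731113433838) 47.84418550953891
top handle 176 ((492.6579895019531, -289.809814453125), (51.531368255615234, 16.440736770629883), 10.015270233154297)
```

View pics/scene9.png

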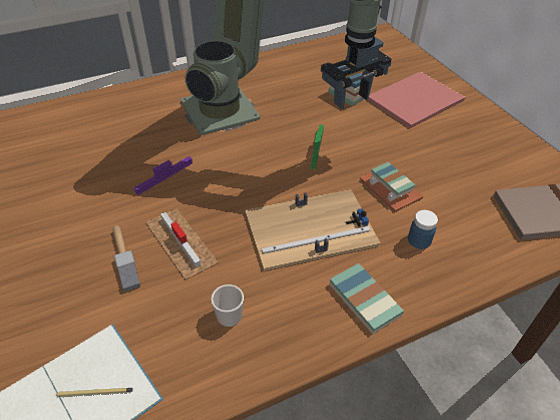

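View pics/top9.png

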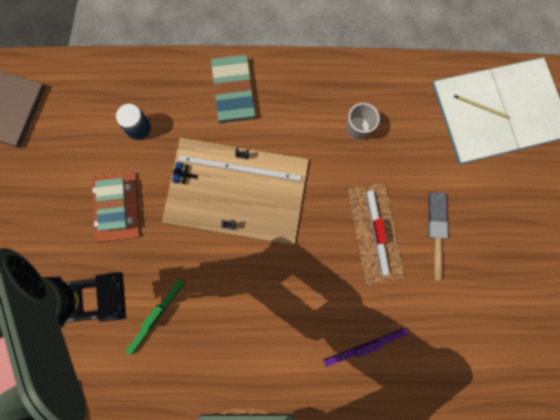

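In both views, the tile is glaze up across both props (top pixel (112,205)), within 2 mm of the setter middle. The bar is handle up on the mat (380,232), and the jar, cup and brush are where they started. Handing in.

```bash
python3 - <<'E'
from workcell import *
job_done()
E
```

```text
the job is handed in; nothing more can be done
```

The job is handed in at about 24 s of the 72 s allowed; no verdict was reported.

**What I did:**
- **Gate bar:** I lifted it level out of the brackets and laid it on the mat, handle up.
- **Stop corner:** I slid the tile flush along the rail with about 3 N, then pressed it against the end stop with a steady 5 N or so for about half a second.
- **Setter:** I gripped the tile there and set it down on the two props.

**Last checks (both cameras):**
- **Tile:** It lies glaze up, with its centre within 2 mm of the props' midpoint. It is within about 1.5° of square, and its height agrees with resting on both props.
- **Bar:** It is within about 3 mm of the mat's middle and about 1° of its length, handle up.
- **Bystanders:** The jar, cup and brush look unmoved, and the gripper was clear of everything.

**Disagreements:** The two cameras differ by 2–4 mm in absolute positions, so I judged the placing within each view. The end force stayed at 5 N over the last 0.6 mm of pressing, so the tile probably slipped slightly in the light grip. I corrected for that before setting it down.

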